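# Clamp a miniature in the quick-set holder

## Robot

A 6-joint arm with a two-finger parallel gripper is mounted at the origin on the work surface. World frame = base frame: x ahead of the robot, y to its left, z up, the work surface at z = 0. Lengths are in m, angles in rad, forces in N, time in s.
With the tool pointing down it reaches from about 0.3 to 0.875 m from the base axis. Payload 6.4 kg.
Tool frame: the origin (TCP) lies between the finger pads; the fingertips stand 19 mm ahead of it and the grasp point (between the pads) is the TCP (ctrl.tips_ahead is the z of the fingertips in the tool frame, in m); z points along the fingers, y is the line along which they close (so a half turn about z gives the same grasp; the last joint's range is limited). The gripper opens to 85 mm and grips with 20 to 120 N. Pads are 22 mm wide; open, the fingers measure 114 mm over their backs; the gripper's body (76 mm by 85 mm) begins 54 mm behind the grasp point. The pads swing forward as they close: fully open they stand 13 mm farther back than shut.
Start: joints at [0.979, 0.181, 1.607, -0, 1.354, -0.206], TCP at [0.216, 0.533, 0.25] pointing down, gripper open.
Joint ranges: [-2.99, 2.99], [-0.89, 2.07], [0.3, 2.58], [-1.14, 4.28], [0, 2.63], [-3.12, 3.12]. Speed limits (rad/s): [2.57, 2.57, 3.01, 3.14, 3.14, 3.14].

## Interface

Orientations are given as a unit quaternion [w, x, y, z].
In Python, from bench import readout, vision, ctrl gives the robot as it stands.
- The arm moves only by the tool play_rows, never from a script. Its arguments are lists of equal length, an entry for each row: "xyz": the shift along the tool's x, y, z in mm, a list of three; "rot": the turn, a rotation vector about the tool's x, y, z in rad, a list of three; "grip": the opening, from 0 (shut) to 1 (fully open). In form: {"xyz": [[x, y, z], ...], "rot": [[rx, ry, rz], ...], "grip": [grip, ...]}. A call has exactly 10 rows; each row is the pose to reach, as a shift and turn from the pose commanded when the call began, along the tool's axes at that moment; what a row does not reach only later rows make up. A row lasts 1/8 s, in which the tool goes at most 62.5 mm and 10.7 degrees, less where a joint would pass 70% of its speed; a pose out of reach is approached as far as the arm can. A call with a gripper value outside its range is refused whole. The fingers move at their own pace and stop on an object; the grip force is fixed at half the most. Time passes only in rows, so rows that repeat a pose let the fingers close, or fill a call up. It gives the time, the measured TCP pose, the force, the opening and the grip force at its end, in the units of the state.
- readout.get_obs(): the state, without advancing time (a new reading comes with each control period).
- vision.camera(name): name is "scene" or "top"; returns a dict with "color" (384x512x3 uint8, red, green, blue), "depth" (384x512 float32, m along the optical axis (not along the pixel's ray), 0 where there is no reading), "camera_matrix" (3x3 intrinsics, pixels), "extrinsics" (4x4, takes a point from camera to world coordinates). Camera axes: x right, y down, z forward; pixel columns grow to the right and rows downward; lengths in m; the calibration is good to about 2 mm. A picture is of the moment at which its call begins.
- ctrl.hand_in(): hands the job in; it is judged then, once.
The state is a dict: "time_s": time; "q": joint angles; "dq": joint speeds; "joint_efforts": joint torques, N m; "eef_pos": TCP position; "eef_rot": TCP orientation; "wrist_force": force on the tool from outside, world axes, zero at the start; "torque": the same for the moment, N m; "opening": opening from 0.0 (shut) to 1.0 (fully open); "grasp_force": force on a finger pad.
Only numpy, scipy, OpenCV 4.12 (cv2) and the standard library are available. Lean on these libraries where they do the work, as an engineer would, in place of code of your own. Each camera call takes 0.05 s, during which the arm holds its last target. There are 200 camera calls.

## Task

Stand the beast on its wooden block in the blue holding clamp, squarely against the cork-faced fixed jaw. Then hold the red release bar up, slide the blue carriage to the block until its sprung rubber pad is pressed about half-way in, and let the bar down so that the pawl drops fully into the nearest notch and the block stays held when you let go. Do it gently: never ram the pad solid against the block or force the pawl against the teeth, and leave everything else on the desk where it is.

Things in the scene. Friction and masses are not known exactly. Their poses are not given: they have to be found in the camera images.
- work_center (a point): Centre (20 mm up) of the loose square wooden block, 44 x 44 x 40 mm, that carries a small red-brown horned beast (within 19 mm of the axis); 68 mm tall in all, about 0.2 kg. It stands on the black cutting mat (3 mm thick), turned any way. x and y square to the block's upright faces, z up. Any upright face may go against the jaw.
- clamp: Holding clamp screwed to the desk: aluminium bed 90 mm wide, 285 mm long, its surface 22 mm above the desk, turned up to 0.3 rad. Origin at desk level under the bed; y runs along the bed towards the fixed jaw, x across it, z up.
- track (a point): Fixed point of the bed surface, on its centre line (clamp axes), 148 mm from the jaw face. Around it a steel rack 26 mm wide lies along y, +-80 mm: flat teeth 5.5 mm wide, tops 10 mm above the bed, between square notches 4.5 mm wide and 7 mm deep, one every 10 mm. Its screws sit in slots, so where the notches fall along y is not known (it differs every time): feel for them.
- seat (a point): Point on the bed where the centre of the block's underside belongs: on the centre line, 22 mm from the fixed jaw's face. Clamp axes.
- fixed_jaw: Fixed jaw at the +y end of the clamp, grey, cork-faced, 64 mm wide, 36 mm high above the bed. Origin at bed level in the middle of its cork face, which looks to the clamp's -y. Clamp axes.
- carriage (a joint): Blue carriage, 92 mm wide, 80 long, top 52 mm above the desk, sliding along the bed; m, grows towards the jaw, 0 = fully back, limit 0.118, starts at 0 to 0.04. Stiff slide: takes about 8 N to move and stays where it is left. With the block against the jaw the pad touches it at 0.088 and is pressed solid at 0.102.
- pad: Rubber-faced pad sprung forward from the carriage's front, 56 mm wide, 26 high, 8 thick; 14 mm stroke: 1.2 N at first touch, 0.7 N more per mm to 11 N, then solid. Origin at desk level below its back plane; the rubber face is 8 mm further along the clamp's y. Clamp axes.
- release_bar (a joint): Height of the release bar above its lowest place, m: 0 = pawl fully down in a notch, 0.0065 = pawl on top of a tooth, 0.016 = upper stop. Above 0.0075 the pawl is clear and the carriage can slide. Springs and weight pull it down with 5 N (low) to 7 N (high). At the start the pawl lies in a notch or on a tooth.
- bar_grip (a point): Centre of the red release bar: round, 12 mm thick, along the clamp's x, 68 mm clear between its two posts, 40 mm above the carriage's top, 92 mm above the desk when down. Can be pinched from above, fingers closing along the clamp's y. It moves up and down in the carriage and takes the carriage along when pushed along y. The pad's face is 77 mm ahead of it (+y). Clamp axes.
- pawl: Steel pawl fixed to the release bar, straight below it under the carriage: blade 3 mm thick along y, 20 mm wide, so it has 1.5 mm play in a notch. Origin 25.5 mm below the blade's tip. Clamp axes.
- wyvern: Bystander, to be left alone: small grey winged figure on a round black base 40 mm across, 45 mm tall, on the same mat; origin at its underside.
- tape: Bystander, to be left alone: roll of yellow masking tape lying flat, 72 mm across, 18 mm high; origin at its underside.
- pot_black: Bystander, to be left alone: amber paint pot with black cap, 38 mm across, 54 mm tall; origin at its underside.
- pot_orange: Bystander, to be left alone: white paint pot with orange cap, 38 mm across, 54 mm tall; origin at its underside.
- squeeze_bottle: Bystander, to be left alone: white squeeze bottle with green label, 54 mm across, 145 mm tall; origin at its underside.
- spool: Bystander, to be left alone: green spool, 60 mm across, 36 mm tall; origin at its underside.
- brush: Bystander, to be left alone: green paint brush lying on the desk, 180 mm long along its x, 8 mm thick; origin at its underside.
Things that resemble listed ones, but are neither listed nor needed, are in the scene too. Leave any purple look-alike of the part that bears work_center alone.

How it is judged:
By the outcome, as a careful person would: the job done as asked, in the order asked, and still so for the second after the job is handed in, with the robot touching nothing.
It also fails if it takes over 72 s, if anything falls off the work surface, if the arm or the gripper's body presses on something with over 40 N, if the wrist force passes 120 N, or if a joint passes its speed limit or range.

## Working session

There is one attempt and no reset: what is moved stays moved. The work goes in short steps, Python scripts to look and compute and a tool call to move; the robot and the scene stay as the last step left them, time stands still between calls to the robot, and variables do not carry over. Pictures are saved under pics/ and viewed, at most 10 in all, crops included, and the job is handed in when it is done.

Besides the shell and the picture viewer there is one more tool, called as name(argument=value, ...) on one line, values as JSON. play_rows: Moves the arm, as the interface text tells. Its arguments: {"type":"object","properties":{"xyz":{"type":"array","items":{"type":"array","items":{"type":"number"}}},"rot":{"type":"array","items":{"type":"array","items":{"type":"number"}}},"grip":{"type":"array","items":{"type":"number"}}},"required":["xyz","rot","grip"]}

```bash
mkdir -p pics; cat > h.py <<'E'
import numpy as np, cv2, pickle
from bench import readout, vision, ctrl
def grab(n,tag):
    c=vision.camera(n); cv2.imwrite(f'pics/{tag}.png',c['color'][:,:,::-1]); pickle.dump(c,open(f'{tag}.pkl','wb')); return c
def ray(c,uv,z):
    K=c['camera_matrix'];E=c['extrinsics']; d=E[:3,:3]@np.linalg.solve(K,[uv[0],uv[1],1.]); o=E[:3,3]
    return o+d*(z-o[2])/d[2]
def pts(c):
    K=c['camera_matrix'];E=c['extrinsics'];D=c['depth'];v,u=np.mgrid[:D.shape[0],:D.shape[1]]
    P=np.stack([(u-K[0,2])/K[0,0]*D,(v-K[1,2])/K[1,1]*D,D],-1); return P@E[:3,:3].T+E[:3,3]
E
python3 - <<'E'
from h import *
a=grab('scene','s0');b=grab('top','t0')
for c in(a,b): print(c['extrinsics'].round(3),c['camera_matrix'].round(1))
o=readout.get_obs();print({k:np.round(v,3) for k,v in o.items()},ctrl.tips_ahead)
im=np.vstack([0*a['color'][:0],a['color']]);
E
```

```text
[[-3.820e-01  6.870e-01 -6.180e-01  1.184e+00]
 [ 9.240e-01  2.840e-01 -2.540e-01  4.000e-01]
 [ 1.000e-03 -6.680e-01 -7.440e-01  9.030e-01]
 [ 0.000e+00  0.000e+00  0.000e+00  1.000e+00]] [[416.4   0.  254.9]
 [  0.  416.4 191. ]
 [  0.    0.    1. ]]
[[ 0.019 -0.993  0.116  0.355]
 [-1.    -0.02  -0.004  0.109]
 [ 0.006 -0.116 -0.993  1.325]
 [ 0.     0.     0.     1.   ]] [[437.6   0.  260.3]
 [  0.  437.6 199.5]
 [  0.    0.    1. ]]
{'time_s': np.float64(0.1), 'q': array([ 0.979,  0.182,  1.608, -0.   ,  1.354, -0.206]), 'dq': array([ 0.   , -0.001, -0.002,  0.001, -0.   , -0.   ]), 'joint_efforts': array([ 2.0000e-03, -4.4587e+01, -3.5224e+01, -0.0000e+00,  4.0000e-03,
        0.0000e+00]), 'eef_pos': array([0.216, 0.532, 0.249]), 'eef_rot': array([-0.   ,  0.192,  0.981, -0.001]), 'wrist_force': array([-0.51 , -0.331, -0.094]), 'torque': array([ 0.009, -0.024,  0.026]), 'grasp_force': np.float64(0.0), 'opening': np.float64(1.004)} 0.019
```

View pics/s0.png

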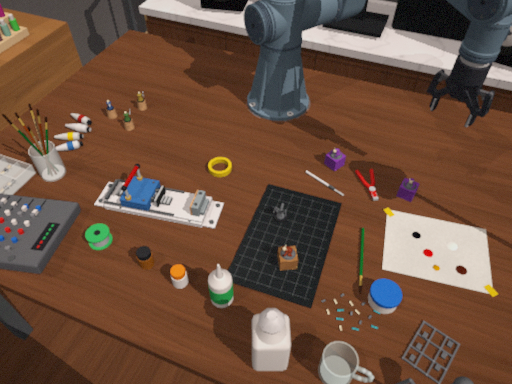

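View pics/t0.png

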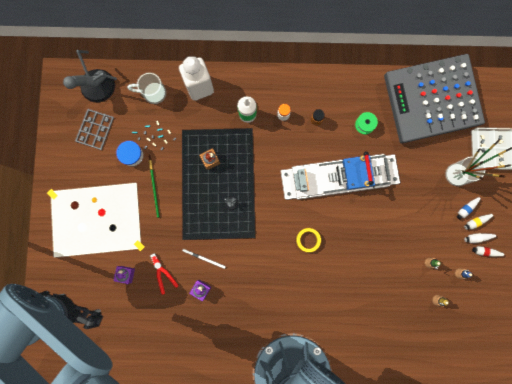

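The beast on its wooden block is at scene (288,258) / top (209,158). The purple look-alikes are at scene (335,159) and (408,188). The clamp's grey jaw is at top (300,180), with the blue carriage at (357,172) and the red bar at (368,168). I'll check with one enlarged crop and take measurements.

```bash
python3 - <<'E'
from h import *
a,b=[pickle.load(open(f,'rb')) for f in('s0.pkl','t0.pkl')]
def cr(c,x0,x1,y0,y1,w,h): return cv2.resize(c['color'][y0:y1,x0:x1,::-1],(w,h),interpolation=cv2.INTER_CUBIC)
top=np.hstack([cr(a,260,320,230,290,280,280),cr(b,179,239,128,188,280,280),cr(a,120,168,155,203,240,280)])
bot=cr(b,275,405,145,205,650,300); bot=np.hstack([bot,np.zeros((300,150,3),np.uint8)])
cv2.imwrite('pics/crop0.png',np.vstack([top,bot]))
def masks(c):
    h=cv2.cvtColor(c['color'],cv2.COLOR_RGB2HSV)
    return h
for n,c in(('s',a),('t',b)):
    h=masks(c);P=pts(c)
    for nm,lo,hi in(('blue',(100,120,60),(120,255,255)),('redA',(0,150,80),(8,255,255)),('redB',(172,150,80),(180,255,255)),('wood',(8,60,130),(20,180,255)),('green',(35,80,60),(85,255,255))):
        m=cv2.inRange(h,lo,hi)
        k,l,s,ce=cv2.connectedComponentsWithStats(m)
        for i in range(1,k):
            if s[i,4]>25:
                p=P[l==i]; print(n,nm,s[i],ce[i].round(1),np.median(p,0).round(3),p[:,2].min().round(3),p[:,2].max().round(3))
E
```

```text
s blue [ 67 141   7   9  38] [ 70.  145.4] [ 0.498 -0.512  0.024] -0.002 0.029
s blue [120 177  40  33 779] [140.  193.2] [ 0.603 -0.178  0.052] 0.001 0.903
s blue [ 11 237   7   6  30] [ 14.  239.5] [ 0.861 -0.369  0.066] 0.055 0.071
s blue [370 279  32  29 740] [385.5 293. ] [0.644 0.5   0.042] -0.002 0.903
s redA [ 77 114   8   9  29] [ 80.  117.8] [ 0.376 -0.572  0.024] 0.002 0.03
s redA [124 165  15  22  99] [130.8 174.9] [ 0.586 -0.202  0.103] -0.0 0.109
s redA [355 168  23  31 249] [367.2 179.9] [0.272 0.388 0.01 ] -0.004 0.903
s redA [  5 227   6   6  26] [  7.3 229.4] [ 0.843 -0.41   0.064] 0.055 0.903
s redA [ 18 228   6   7  28] [ 20.3 231. ] [ 0.835 -0.376  0.064] 0.053 0.07
s redA [284 246   8  10  44] [288.2 251. ] [0.635 0.261 0.062] 0.004 0.071
s redA [424 249   9   7  37] [427.5 252.5] [0.464 0.582 0.004] 0.0 0.007
s redA [457 266   9   8  49] [461.2 269.8] [0.484 0.666 0.004] -0.0 0.008
s wood [   0    9   66   58 1723] [24.6 33.5] [ 0.013 -1.124  0.032] -0.223 0.903
s wood [52 32 19 15 40] [61.4 39.6] [-0.087 -1.051 -0.022] -0.028 -0.01
s wood [ 24  69  44  33 190]
[... 6763 characters left out ...]
39  351  173   33 2759] [443.6 367.1] [ 0.027 -0.467  0.   ] -0.009 1.325
t wood [ 111  355  144   29 2299] [178.8 368. ] [0.013 0.344 0.001] -0.009 1.325
t wood [ 29 360  11   9  47] [ 34.2 363.4] [0.017 0.751 0.001] -0.005 0.007
t green [399  94   7  18  54] [402.  102.3] [ 0.806 -0.316  0.055] 0.048 0.062
t green [238 109  19  12  86] [247.5 116. ] [0.753 0.147 0.047] 0.002 1.325
t green [355 112  23  23 400] [366.  122.8] [ 0.747 -0.213  0.035] -0.004 1.325
t green [470 149  20  18  26] [479.9 157.1] [ 0.622 -0.497  0.14 ] 0.004 0.196
t green [150 170  10  48 143] [154.5 193.2] [0.522 0.426 0.008] -0.006 0.016
t green [431 260   8   7  37] [434.2 262.6] [ 0.329 -0.404  0.044] 0.032 0.061
```

View pics/crop0.png

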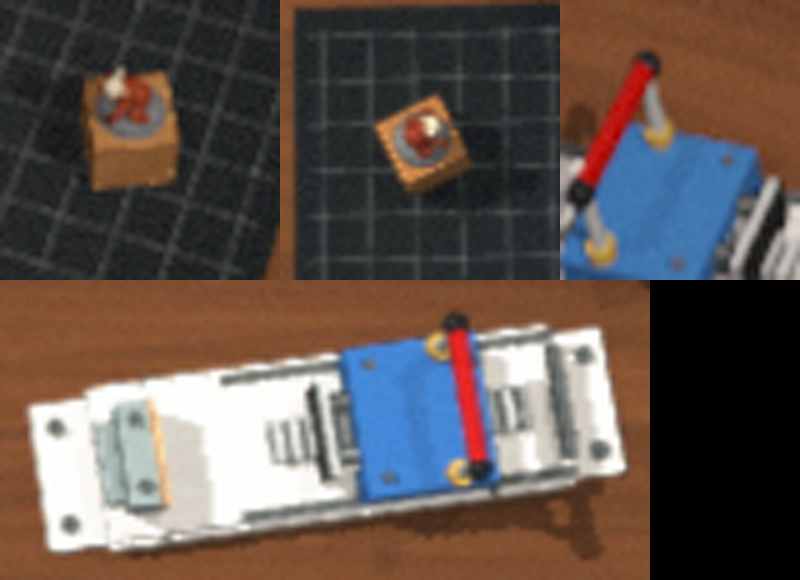

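The top crop confirms the beast on the wooden block. It is turned about 30°, with a red-brown horned figure on a grey disc. The lower crop shows the clamp with its jaw at the left (cork edge at about top px (306,179)) and rack teeth in front of and behind the carriage. One more measurement, then I move.

```bash
python3 - <<'E'
from h import *
a,b=[pickle.load(open(f,'rb')) for f in('s0.pkl','t0.pkl')]
def rect(xy):
    r=cv2.minAreaRect((xy*1000).astype(np.float32)); return np.round(r[0],1),np.round(r[1],1),round(r[2],1)
def line(p):
    c=p[:,:2].mean(0); d=np.linalg.svd(p[:,:2]-c)[2][0]; d*=np.sign(d[0]); return c.round(4),np.arctan2(d[1],d[0]).round(4)
for n,c in(('s',a),('t',b)):
    P=pts(c);h=cv2.cvtColor(c['color'],cv2.COLOR_RGB2HSV);H,S,V=h[...,0].astype(int),h[...,1],h[...,2]
    box=lambda x0,x1,y0,y1:(P[...,0]>x0)&(P[...,0]<x1)&(P[...,1]>y0)&(P[...,1]<y1)&(c['depth']>0)
    m=box(.58,.7,.2,.32)&(P[...,2]>.033)&(P[...,2]<.052)
    print(n,'block z hist',np.percentile(P[...,2][m],[10,50,90]).round(3))
    for Z in(.043,):
        v,u=np.nonzero(m); q=np.array([ray(c,(x,y),Z) for x,y in zip(u,v)]); print(' top pts',len(q),rect(q[:,:2]))
    # whole object silhouette (non-black against mat)
    m=box(.56,.72,.18,.34)&(V>75)&(S>40)&(((H<25)))&(P[...,2]>.01)
    v,u=np.nonzero(m); print(' wood pix',u.min(),u.max(),v.min(),v.max(),len(u))
    # red bar
    m=box(.5,.7,-.3,-.12)&((H<8)|(H>172))&(S>140)&(V>70)&(P[...,2]>.08)
    v,u=np.nonzero(m); z=np.median(P[...,2][m]); q=np.array([ray(c,(x,y),.1) for x,y in zip(u,v)])
    print(' bar',len(u),'zmed',z.round(4),'at z=.1',line(q),rect(q[:,:2]), 'uv',u.mean().round(2),v.mean().round(2))
    # carriage top
    m=box(.5,.7,-.3,-.05)&(H>100)&(H<120)&(S>120)&(P[...,2]>.04)&(P[...,2]<.066)
    v,u=np.nonzero(m); q=np.array([ray(c,(x,y),.052) for x,y in zip(u,v)]); print(' carr',np.median(P[...,2][m]).round(4),rect(q[:,:2]))
    # cork
    m=box(.5,.65,-.08,.02)&(H>8)&(H<22)&(S>70)&(V>120)&(P[...,2]>.035)
    v,u=np.nonzero(m); q=np.array([ray(c,(x,y),.058) for x,y in zip(u,v)]); print(' cork',len(u),np.median(P[...,2][m]).round(4),line(q))
    # bed (white)
    m=box(.45,.7,-.33,.1)&(S<45)&(V>150)&(P[...,2]<.04)
    v,u=np.nonzero(m); q=np.array([ray(c,(x,y),.022) for x,y in zip(u,v)]); print(' bed',len(u),np.median(P[...,2][m]).round(4),line(q))
# two-view triangulation of bar centre uses uv above
E
```

```text
s block z hist [0.038 0.044 0.049]
 top pts 229 (array([633.1, 258.4]), array([49.8, 44.9]), 27.4)
 wood pix 278 297 245 269 352
 bar 101 zmed 0.1035 at z=.1 (array([ 0.5911, -0.2037]), np.float64(0.1716)) (array([ 591.6, -203. ]), array([79.5, 13.8]), 9.6) uv 130.89 175.23
 carr 0.0521 (array([ 599. , -182.4]), array([100.7,  84. ]), 7.9)
 cork 37 0.0575 (array([ 0.5771, -0.0291]), np.float64(0.239))
 bed 1993 0.0201 (array([ 0.5979, -0.0955]), np.float64(-1.3664))
t block z hist [0.04  0.044 0.049]
 top pts 155 (array([626.1, 257.6]), array([47.3, 42.6]), 27.8)
 wood pix 200 219 149 168 211
 bar 85 zmed 0.104 at z=.1 (array([ 0.5956, -0.2008]), np.float64(0.1595)) (array([ 595.6, -200.6]), array([78.2,  9.4]), 8.8) uv 368.0 167.54
 carr 0.052 (array([ 591.5, -185. ]), array([91.2, 80.9]), 9.2)
 cork 30 0.0578 (array([ 0.5646, -0.0304]), np.float64(0.1587))
 bed 2151 0.0208 (array([ 0.5778, -0.1116]), np.float64(-1.4107))
```

```bash
cat >> h.py <<'E'
from scipy.spatial.transform import Rotation as R
CY=0.16; ex=np.array([np.cos(CY),np.sin(CY),0]); ey=np.array([-np.sin(CY),np.cos(CY),0])
def st():
    o=readout.get_obs(); w,x,y,z=o['eef_rot']; r=R.from_quat([x,y,z,w]).as_matrix(); return o,np.array(o['eef_pos']),r
def to(p,yaw=None):
    o,e,r=st(); s=r.T@(np.array(p)-e)*1000
    t=np.zeros(3)
    if yaw is not None:
        y=np.array([np.cos(yaw),np.sin(yaw),0]); 
        if False: y=-y
        z=np.array([0,0,-1.]); T=np.stack([np.cross(y,z),y,z],1); t=R.from_matrix(r.T@T).as_rotvec()
    print('t',round(float(o['time_s']),2),'pos',e.round(4),'tool y',r[:,1].round(3),'shift',s.round(1),'rot',t.round(3),'F',np.round(o['wrist_force'],1),'open',round(float(o['opening']),3))
E
python3 -c "
from h import *
to([.626,.258,.25],np.radians(27.5)); to([.626,.258,.13],np.radians(27.5))"
```

```text
t 0.1 pos [0.2161 0.5324 0.2495] tool y [ 0.376  0.926 -0.002] shift [-483.   -99.9   -0.5] rot [-0.002  0.     0.705] F [-0.5 -0.3 -0.1] open 1.004
t 0.1 pos [0.2161 0.5324 0.2495] tool y [ 0.376  0.926 -0.002] shift [-483.1  -99.8  119.5] rot [-0.002  0.     0.705] F [-0.5 -0.3 -0.1] open 1.004
```

play_rows(xyz=[[-60,-12,0],[-120,-25,0],[-180,-37,0],[-240,-50,0],[-300,-62,20],[-360,-75,50],[-420,-87,80],[-483,-100,110],[-483,-100,120],[-483,-100,120]], rot=[[0,0,0.1],[0,0,0.2],[0,0,0.3],[0,0,0.4],[0,0,0.5],[0,0,0.6],[0,0,0.705],[0,0,0.705],[0,0,0.705],[0,0,0.705]], grip=[1,1,1,1,1,1,1,1,1,1])

```text
time_s: 1.35
eef_pos: [0.6256, 0.2565, 0.1273]
eef_rot: [-0.002, 0.52, 0.854, -0.002]
wrist_force: [-0.2, 0.4, -0.7]
opening: 1.001
grasp_force: 0.0
```

```bash
python3 - <<'E'
from h import *
to([.626,.258,.029],np.radians(27.5))
a=grab('scene','s1');b=grab('top','t1')
im=np.hstack([cv2.resize(a['color'][190:290,230:340,::-1],(440,400)),cv2.resize(b['color'][110:210,155:245,::-1],(360,400))])
cv2.imwrite('pics/c1.png',im)
E
```

```text
t 1.35 pos [0.6256 0.2565 0.1273] tool y [ 0.888  0.459 -0.005] shift [ 1.   1.5 98.3] rot [-0.005 -0.001 -0.003] F [-0.2  0.4 -0.7] open 1.001
```

View pics/c1.png

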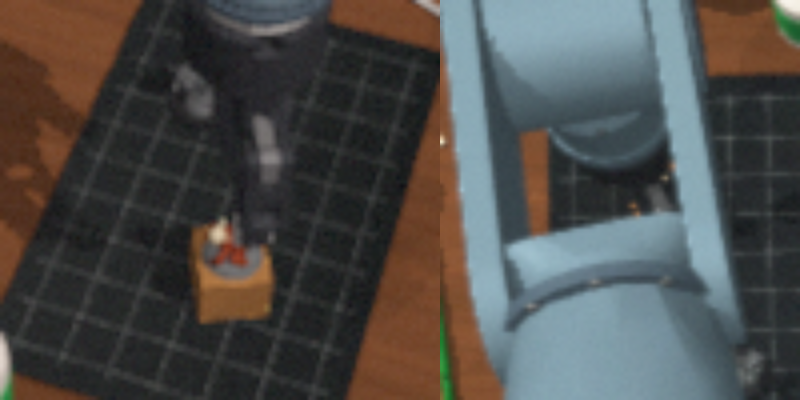

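The gripper is above the block. The scene crop shows the front finger at scene px (295,249), ahead of the beast, and nothing is touching. Next I descend.

play_rows(xyz=[[0,0,15],[1,1,30],[1,1,45],[1,1,60],[1,1,72],[1,1,82],[1,1,90],[1,1,98],[1,1,98],[1,1,98]], rot=[[0,0,0],[0,0,0],[0,0,0],[0,0,0],[0,0,0],[0,0,0],[0,0,0],[0,0,0],[0,0,0],[0,0,0]], grip=[1,1,1,1,1,1,1,1,1,1])

```text
time_s: 2.7
eef_pos: [0.627, 0.2598, 0.0326]
eef_rot: [0.0, 0.519, 0.855, 0.0]
wrist_force: [-0.1, -0.1, 0.6]
opening: 1.001
grasp_force: 0.0
```

play_rows(xyz=[[0,0,0],[0,0,0],[0,0,0],[0,0,0],[0,0,0],[0,0,0],[0,0,0],[0,0,0],[0,0,0],[0,0,0]], rot=[[0,0,0],[0,0,0],[0,0,0],[0,0,0],[0,0,0],[0,0,0],[0,0,0],[0,0,0],[0,0,0],[0,0,0]], grip=[0.8,0.7,0.62,0.56,0.5,0.4,0.3,0.3,0.3,0.3])

```text
time_s: 3.95
eef_pos: [0.6269, 0.2598, 0.0326]
eef_rot: [0.0, 0.519, 0.855, 0.0]
wrist_force: [0.2, 0.2, 5.8]
opening: 0.501
grasp_force: 61.9
```

```bash
python3 - <<'E'
from h import *
to([.626,.258,.15],np.radians(27.5))
a=grab('scene','s2')
cv2.imwrite('pics/c2.png',cv2.resize(a['color'][220:290,250:330,::-1],(640,560)))
E
```

```text
t 3.95 pos [0.6269 0.2598 0.0326] tool y [0.887 0.462 0.   ] shift [  -1.2   -1.5 -117.4] rot [0. 0. 0.] F [0.2 0.2 5.8] open 0.501
```

View pics/c2.png

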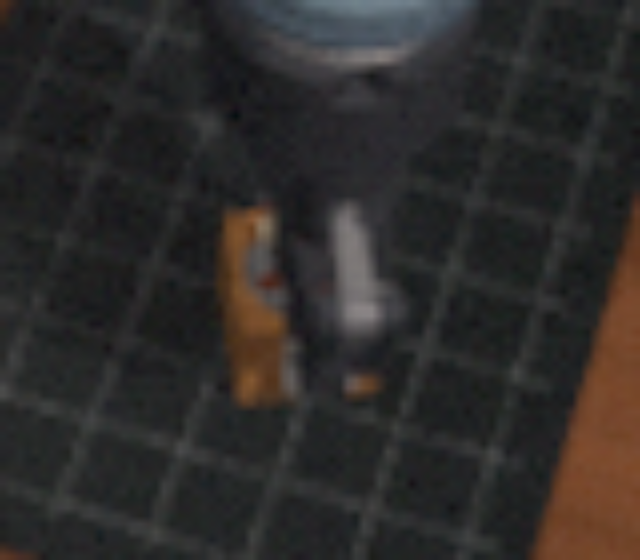

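The block is gripped, with the opening at 0.50. The front finger (crop x≈330) sits a few mm right of the block's middle (x≈300), which the width of the pad tolerates. Next I lift.

play_rows(xyz=[[0,0,-5],[0,0,-15],[0,0,-30],[0,0,-50],[0,0,-70],[0,0,-90],[0,0,-105],[0,0,-115],[0,0,-120],[0,0,-120]], rot=[[0,0,0],[0,0,0],[0,0,0],[0,0,0],[0,0,0],[0,0,0],[0,0,0],[0,0,0],[0,0,0],[0,0,0]], grip=[0.3,0.3,0.3,0.3,0.3,0.3,0.3,0.3,0.3,0.3])

```text
time_s: 5.25
eef_pos: [0.6266, 0.2597, 0.1522]
eef_rot: [-0.0, 0.519, 0.855, -0.0]
wrist_force: [0.7, 0.3, -1.7]
opening: 0.506
grasp_force: 61.3
```

```bash
python3 - <<'E'
from h import *
to([.5706,-.0611,.15],CY)
a=grab('scene','s3');h=cv2.cvtColor(a['color'],cv2.COLOR_RGB2HSV);P=pts(a)
o,e,r=st()
m=(cv2.inRange(h,(8,70,90),(22,220,255))>0)&(np.linalg.norm(P-e,axis=-1)<.06)
q=(P[m]-e)@r*1000; print(m.sum(),np.percentile(q,[3,50,97],axis=0).round(1))
cv2.imwrite('pics/c3.png',cv2.resize(a['color'][160:290,220:340,::-1],(540,585)))
E
```

```text
t 5.25 pos [0.6266 0.2597 0.1522] tool y [ 0.887  0.462 -0.   ] shift [-258.7 -197.8    2.2] rot [-0.    0.    0.32] F [ 0.7  0.3 -1.7] open 0.506
104 [[-24.5 -17.2 -34.9]
 [-19.3  17.6 -10.7]
 [ 17.1  25.4  26.4]]
```

View pics/c3.png

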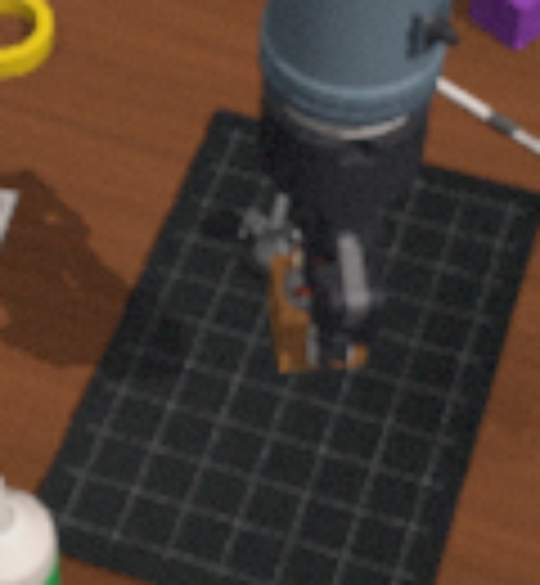

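The block is held level and clear of the mat. Its middle is about 4 mm behind the TCP along tool x. Next I carry it over the clamp.

play_rows(xyz=[[-20,-15,0],[-60,-46,0],[-100,-76,0],[-140,-107,0],[-180,-138,0],[-215,-164,0],[-240,-183,0],[-255,-195,0],[-259,-198,2],[-259,-198,2]], rot=[[0,0,0.03],[0,0,0.07],[0,0,0.12],[0,0,0.17],[0,0,0.22],[0,0,0.27],[0,0,0.3],[0,0,0.32],[0,0,0.32],[0,0,0.32]], grip=[0.3,0.3,0.3,0.3,0.3,0.3,0.3,0.3,0.3,0.3])

```text
time_s: 6.55
eef_pos: [0.5704, -0.0608, 0.1498]
eef_rot: [-0.001, 0.648, 0.762, 0.0]
wrist_force: [0.4, 0.5, -2.1]
opening: 0.499
grasp_force: 61.5
```

```bash
python3 - <<'E'
from h import *
to([.5706,-.0611,.056],CY)
a=grab('scene','s4');b=grab('top','t4')
cv2.imwrite('pics/c4.png',np.hstack([cv2.resize(a['color'][110:230,90:240,::-1],(500,400)),cv2.resize(b['color'][140:215,270:326,::-1],(299,400))]))
E
```

```text
t 6.55 pos [ 0.5704 -0.0608  0.1498] tool y [ 0.987  0.16  -0.001] shift [-0.4  0.2 93.8] rot [-0.001 -0.001  0.   ] F [ 0.4  0.5 -2.1] open 0.499
```

View pics/c4.png

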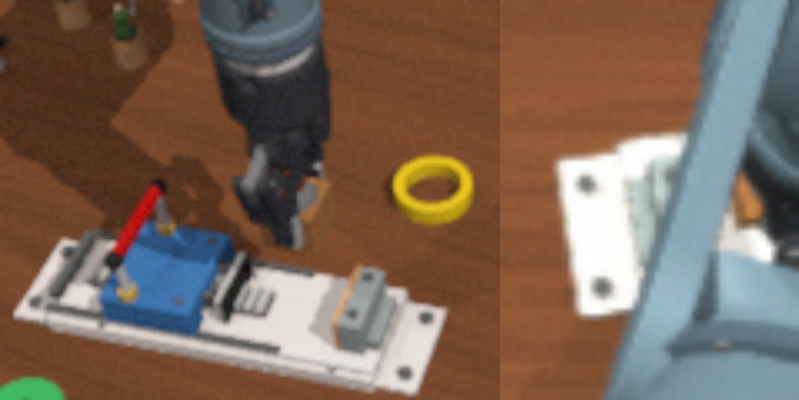

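The block hangs above the bed, between the pad and the jaw (crop: jaw at (360,300), block at (310,215)). Next I lower it to just above the bed.

play_rows(xyz=[[0,0,10],[0,0,22],[0,0,35],[0,0,48],[0,0,60],[0,0,71],[0,0,80],[0,0,87],[0,0,91],[0,0,91]], rot=[[0,0,0],[0,0,0],[0,0,0],[0,0,0],[0,0,0],[0,0,0],[0,0,0],[0,0,0],[0,0,0],[0,0,0]], grip=[0.3,0.3,0.3,0.3,0.3,0.3,0.3,0.3,0.3,0.3])

```text
time_s: 7.9
eef_pos: [0.5706, -0.0614, 0.0591]
eef_rot: [-0.0, 0.648, 0.761, -0.0]
wrist_force: [-0.2, 0.1, -1.5]
opening: 0.509
grasp_force: 61.5
```

```bash
python3 - <<'E'
from h import *
to([.5706,-.0611,.0525],CY)
a=grab('scene','s5');P=pts(a);o,e,r=st();h=cv2.cvtColor(a['color'],cv2.COLOR_RGB2HSV)
m=(cv2.inRange(h,(8,70,90),(22,220,255))>0)&(P[...,2]>.025)&(P[...,2]<.08)&(abs(P[...,0]-.57)<.06)&(P[...,1]>-.1)&(P[...,1]<-.015)
q=(P[m]-e)@r*1000; print(m.sum()); print(np.histogram(q[:,0],bins=range(-32,48,4)))
cv2.imwrite('pics/c5.png',cv2.resize(a['color'][150:230,130:240,::-1],(770,560),interpolation=cv2.INTER_CUBIC))
E
```

```text
t 7.9 pos [ 0.5706 -0.0614  0.0591] tool y [ 0.987  0.159 -0.   ] shift [0.3 0.1 6.6] rot [-0. -0.  0.] F [-0.2  0.1 -1.5] open 0.509
163
(array([ 0,  0,  2,  3,  1,  0,  0,  1,  1,  4, 13, 23, 71,  3,  5, 34,  2,
        0,  0]), array([-32, -28, -24, -20, -16, -12,  -8,  -4,   0,   4,   8,  12,  16,
        20,  24,  28,  32,  36,  40,  44]))
```

View pics/c5.png

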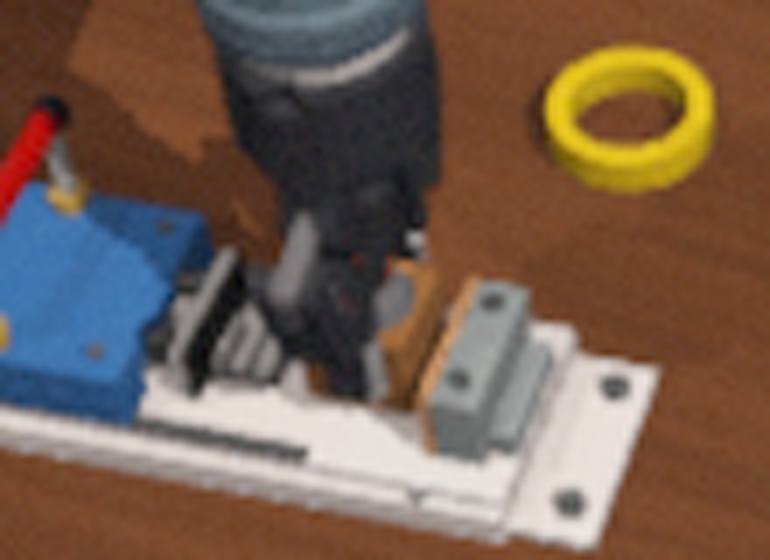

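The scene crop shows the block upright. Its face (440,270–400) is about 12 mm short of the cork (450,290–440), and parallel to it. Next I lower the block and creep to the jaw.

play_rows(xyz=[[0,0,1],[1,0,2],[2,0,3],[3,0,4],[4,0,4],[5,0,5],[6,0,5],[7,0,5],[7,0,5],[7,0,5]], rot=[[0,0,0],[0,0,0],[0,0,0],[0,0,0],[0,0,0],[0,0,0],[0,0,0],[0,0,0],[0,0,0],[0,0,0]], grip=[0.3,0.3,0.3,0.3,0.3,0.3,0.3,0.3,0.3,0.3])

```text
time_s: 9.2
eef_pos: [0.5696, -0.0546, 0.0543]
eef_rot: [0.0, 0.648, 0.761, -0.0]
wrist_force: [0.8, -0.7, -1.7]
opening: 0.505
grasp_force: 61.5
```

```bash
python3 - <<'E'
from h import *
to([.5706,-.0611,.0525],CY);o,e,r=st()
a=pickle.load(open('s5.pkl','rb'));b=pickle.load(open('t0.pkl','rb'))
for c in(a,b):
    P=pts(c);h=cv2.cvtColor(c['color'],cv2.COLOR_RGB2HSV);S,V=h[...,1],h[...,2]
    q=(P-np.array([.5658,-.0315,0])); X=q@ex*1000;Y=q@ey*1000
    for nm,z0,z1,y0,y1 in(('jaw top',.05,.066,-6,25),('bed',.012,.032,-60,-8)):
        m=(P[...,2]>z0)&(P[...,2]<z1)&(Y>y0)&(Y<y1)&(abs(X)<55)
        if nm=='bed': m&=(S<60)&(V>140)
        if m.sum()>20: print(nm,m.sum(),'X',np.percentile(X[m],[1,50,99]).round(1),'Y',np.percentile(Y[m],[1,50,99]).round(1))
    m=(cv2.inRange(h,(100,110,60),(120,255,255))>0)&(P[...,2]>.042)&(P[...,2]<.062)
    m&=(abs(X)<60); print('carr X',np.percentile(X[m],[1,50,99]).round(1))
E
```

```text
t 9.2 pos [ 0.5696 -0.0546  0.0543] tool y [0.987 0.159 0.   ] shift [-6.6 -0.   1.8] rot [0. 0. 0.] F [ 0.8 -0.7 -1.7] open 0.505
jaw top 197 X [-26.9   8.6  37.8] Y [-3.3 10.9 21.9]
bed 241 X [16.7 38.1 54.5] Y [-59.  -32.4  -8.3]
carr X [-39.1   8.4  51. ]
jaw top 182 X [-29.8   1.2  32.4] Y [-1.1 11.4 22.7]
bed 545 X [-47.1   0.4  50.2] Y [-59.4 -33.5  -8.3]
carr X [-43.6   0.7  45.6]
```

play_rows(xyz=[[0,0.5,0],[0.5,1,0],[1,2,0],[1.5,2,0],[2,2,0.5],[2.5,2,0.5],[3,2,1],[3.5,2,1],[3.5,2,1],[3.5,2,1]], rot=[[0,0,0],[0,0,0],[0,0,0],[0,0,0],[0,0,0],[0,0,0],[0,0,0],[0,0,0],[0,0,0],[0,0,0]], grip=[0.3,0.3,0.3,0.3,0.3,0.3,0.3,0.3,0.3,0.3])

```text
time_s: 10.45
eef_pos: [0.5717, -0.053, 0.054]
eef_rot: [0.002, 0.648, 0.761, -0.001]
wrist_force: [0.4, -11.7, 0.5]
opening: 0.506
grasp_force: 61.8
```

It has touched the jaw at about 12 N. I'll ease back and settle the block on the bed.

play_rows(xyz=[[-1,0,0],[-2,0,0],[-2.3,0,0.5],[-2.3,0,1],[-2.3,0,1.5],[-2.3,0,2],[-2.3,0,2],[-2.3,0,2],[-2.3,0,2],[-2.3,0,2]], rot=[[0,0,0],[0,0,0],[0,0,0],[0,0,0],[0,0,0],[0,0,0],[0,0,0],[0,0,0],[0,0,0],[0,0,0]], grip=[0.3,0.3,0.3,0.3,0.3,0.3,0.3,0.3,0.3,0.3])

```text
time_s: 11.7
eef_pos: [0.5715, -0.0531, 0.0516]
eef_rot: [0.0, 0.648, 0.761, 0.0]
wrist_force: [-0.8, -2.6, 5.6]
opening: 0.503
grasp_force: 62.2
```

play_rows(xyz=[[0,0,0],[0,0,0],[0,0,0],[0,0,0],[0,0,0],[0,0,-10],[0,0,-25],[0,0,-45],[0,0,-70],[0,0,-95]], rot=[[0,0,0],[0,0,0],[0,0,0],[0,0,0],[0,0,0],[0,0,0],[0,0,0],[0,0,0],[0,0,0],[0,0,0]], grip=[0.55,0.6,0.65,0.7,0.75,0.75,0.75,0.75,0.75,0.75])

```text
time_s: 12.95
eef_pos: [0.5716, -0.0531, 0.1485]
eef_rot: [0.001, 0.648, 0.761, 0.0]
wrist_force: [0.1, 0.6, -1.5]
opening: 0.749
grasp_force: 0.0
```

```bash
python3 - <<'E'
from h import *
to([.5955,-.2008,.17],CY-np.pi/2);to([.5955,-.2008,.104],CY-np.pi/2)
a=grab('scene','s6');P=pts(a)
cv2.imwrite('pics/c6.png',cv2.resize(a['color'][150:230,100:240,::-1],(798,456),interpolation=cv2.INTER_CUBIC))
E
```

```text
t 12.95 pos [ 0.5716 -0.0531  0.1485] tool y [0.987 0.159 0.001] shift [-1.496e+02  1.000e-01 -2.140e+01] rot [ 2.000e-03 -1.000e-03  1.571e+00] F [ 0.1  0.6 -1.5] open 0.749
t 12.95 pos [ 0.5716 -0.0531  0.1485] tool y [0.987 0.159 0.001] shift [-149.6   -0.    44.6] rot [ 2.000e-03 -1.000e-03  1.571e+00] F [ 0.1  0.6 -1.5] open 0.749
```

View pics/c6.png

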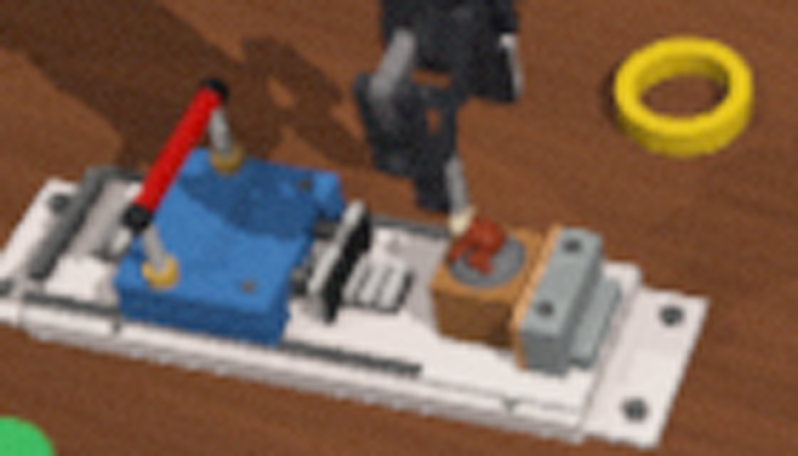

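The block stands squarely against the cork (crop (490,290) against jaw (560,300)). Next I go over the bar with a quarter turn.

play_rows(xyz=[[-10,0,-15],[-30,0,-21],[-50,0,-21],[-70,0,-21],[-90,0,-21],[-110,0,-21],[-130,0,-21],[-145,0,-21],[-149.5,0,-21],[-149.5,0,-21]], rot=[[0,0,0.17],[0,0,0.34],[0,0,0.51],[0,0,0.68],[0,0,0.85],[0,0,1.02],[0,0,1.19],[0,0,1.36],[0,0,1.53],[0,0,1.571]], grip=[0.75,0.75,0.75,0.75,0.75,0.75,0.75,0.75,0.75,0.75])

```text
time_s: 14.25
eef_pos: [0.5953, -0.2013, 0.168]
eef_rot: [0.0, 0.997, 0.078, 0.0]
wrist_force: [0.6, -0.2, 0.1]
opening: 0.757
grasp_force: 0.0
```

```bash
python3 - <<'E'
from h import *
to([.5955,-.2008,.1],CY-np.pi/2)
E
```

```text
t 14.25 pos [ 0.5953 -0.2013  0.168 ] tool y [ 0.156 -0.988  0.001] shift [ 0.3 -0.5 68. ] rot [ 0.001 -0.001 -0.004] F [ 0.6 -0.2  0.1] open 0.757
```

play_rows(xyz=[[0,0,12],[0,0,26],[0,0,40],[0,0,52],[0,0,62],[0,0,67],[0,0,68],[0,0,68],[0,0,68],[0,0,68]], rot=[[0,0,0],[0,0,0],[0,0,0],[0,0,0],[0,0,0],[0,0,0],[0,0,0],[0,0,0],[0,0,0],[0,0,0]], grip=[0.75,0.75,0.75,0.75,0.75,0.75,0.75,0.6,0.5,0.4])

```text
time_s: 15.5
eef_pos: [0.5953, -0.2008, 0.0997]
eef_rot: [0.0, 0.997, 0.08, 0.0]
wrist_force: [-0.3, 0.3, -0.0]
opening: 0.405
grasp_force: 0.0
```

play_rows(xyz=[[0,0,0],[0,0,0],[0,0,0],[0,0,0],[0,0,0],[0,0,0],[0,0,0],[0,0,0],[0,0,0],[0,0,0]], rot=[[0,0,0],[0,0,0],[0,0,0],[0,0,0],[0,0,0],[0,0,0],[0,0,0],[0,0,0],[0,0,0],[0,0,0]], grip=[0.33,0.28,0.24,0.2,0.17,0.14,0.11,0.08,0.08,0.08])

```text
time_s: 16.75
eef_pos: [0.5954, -0.2022, 0.0995]
eef_rot: [0.001, 0.997, 0.08, 0.0]
wrist_force: [0.3, -5.9, -1.1]
opening: 0.116
grasp_force: 58.4
```

```bash
python3 - <<'E'
from h import *
o,e,r=st(); print(e.round(4),(e@ey).round(4),(e@ex).round(4),np.round(o['wrist_force'],1),np.round(r.T@o['wrist_force'],1),o['opening'],o['grasp_force'])
E
```

```text
[ 0.5954 -0.2022  0.0995] -0.2944 0.5556 [ 0.3 -5.9 -1.1] [-0.6  5.8  1.2] 0.11643683522231328 58.38092386722565
```

play_rows(xyz=[[0,1,-1],[0,1.3,-2],[0,1.3,-3],[0,1.3,-4],[0,1.3,-5],[0,1.3,-6],[0,1.3,-6],[0,1.3,-6],[0,1.3,-6],[0,1.3,-6]], rot=[[0,0,0],[0,0,0],[0,0,0],[0,0,0],[0,0,0],[0,0,0],[0,0,0],[0,0,0],[0,0,0],[0,0,0]], grip=[0.08,0.08,0.08,0.08,0.08,0.08,0.08,0.08,0.08,0.08])

```text
time_s: 18.0
eef_pos: [0.5953, -0.2022, 0.1049]
eef_rot: [0.0, 0.997, 0.08, 0.0]
wrist_force: [2.5, -4.8, -6.7]
opening: 0.117
grasp_force: 58.4
```

```bash
cat >> h.py <<'E'
def bar():
    o,e,r=st(); f=np.array(o['wrist_force']); print('t',round(float(o['time_s']),2),'y %.4f x %.4f z %.4f'%(e@ey,e@ex,e[2]),'F x,y,z clamp',np.round([f@ex,f@ey,f[2]],1),'open',round(float(o['opening']),3))
E
python3 - <<'E'
from h import *
bar()
for n in('scene','top'):
    c=vision.camera(n);P=pts(c);h=cv2.cvtColor(c['color'],cv2.COLOR_RGB2HSV);H=h[...,0]
    m=((H<8)|(H>172))&(h[...,1]>140)&(P[...,2]>.08)&(abs(P[...,0]-.59)<.06)&(abs(P[...,1]+.2)<.05); print(n,m.sum(),np.percentile(P[...,2][m],[20,50,80]).round(4) if m.sum() else '')
E
```

```text
t 18.0 y -0.2944 x 0.5555 z 0.1049 F x,y,z clamp [ 1.7 -5.1 -6.7] open 0.117
scene 46 [0.107  0.109  0.1103]
top 0
```

play_rows(xyz=[[0,-2,0],[0,-6,0],[0,-11,0],[0,-16,0],[0,-21,0],[0,-26,0],[0,-31,0],[0,-36,0],[0,-40,0],[0,-42,0]], rot=[[0,0,0],[0,0,0],[0,0,0],[0,0,0],[0,0,0],[0,0,0],[0,0,0],[0,0,0],[0,0,0],[0,0,0]], grip=[0.08,0.08,0.08,0.08,0.08,0.08,0.08,0.08,0.08,0.08])

```text
time_s: 19.35
eef_pos: [0.5888, -0.1614, 0.1052]
eef_rot: [0.001, 0.997, 0.08, 0.0]
wrist_force: [2.4, -7.5, -6.1]
opening: 0.117
grasp_force: 58.4
```

```bash
python3 - <<'E'
from h import *
bar()
for n in('scene','top'):
    c=grab(n,n[0]+'7');P=pts(c);h=cv2.cvtColor(c['color'],cv2.COLOR_RGB2HSV).astype(int);H,S,V=h[...,0],h[...,1],h[...,2]
    q=P-np.array([.5658,-.0315,0]);X=q@ex*1000;Y=q@ey*1000
    m=(H>8)&(H<22)&(S>70)&(V>110)&(P[...,2]>.052)&(P[...,2]<.068)&(abs(X)<35)&(Y>-60)&(Y<8)
    print(n,'wood top Y',m.sum(),np.percentile(Y[m],[2,98]).round(1) if m.sum() else '')
    m=(V<70)&(P[...,2]>.036)&(P[...,2]<.056)&(abs(X)<28)&(Y>-90)&(Y<-45)
    print('pad Y',m.sum(),np.percentile(Y[m],[5,50,90,97]).round(1) if m.sum() else '')
E
```

```text
t 19.35 y -0.2532 x 0.5555 z 0.1052 F x,y,z clamp [ 1.2 -7.8 -6.1] open 0.117
scene wood top Y 147 [-44.8   1.1]
pad Y 32 [-70.2 -55.5 -54.8 -54.7]
top wood top Y 136 [-45.1   3. ]
pad Y 9 [-54.4 -53.9 -53.4 -53.3]
```

play_rows(xyz=[[0,-1,0],[0,-2,0],[0,-3,0],[0,-4,0],[0,-5,0],[0,-6,0],[0,-7,0],[0,-8,0],[0,-8,0],[0,-8,0]], rot=[[0,0,0],[0,0,0],[0,0,0],[0,0,0],[0,0,0],[0,0,0],[0,0,0],[0,0,0],[0,0,0],[0,0,0]], grip=[0.08,0.08,0.08,0.08,0.08,0.08,0.08,0.08,0.08,0.08])

```text
time_s: 20.7
eef_pos: [0.5875, -0.1536, 0.1052]
eef_rot: [0.001, 0.997, 0.08, 0.0]
wrist_force: [2.7, -7.0, -6.7]
opening: 0.12
grasp_force: 58.4
```

play_rows(xyz=[[0,-0.5,0],[0,-1,0],[0,-1.5,0],[0,-2,0],[0,-2.5,0],[0,-3,0],[0,-3,0],[0,-3,0],[0,-3,0],[0,-3,0]], rot=[[0,0,0],[0,0,0],[0,0,0],[0,0,0],[0,0,0],[0,0,0],[0,0,0],[0,0,0],[0,0,0],[0,0,0]], grip=[0.08,0.08,0.08,0.08,0.08,0.08,0.08,0.08,0.08,0.08])

```text
time_s: 21.95
eef_pos: [0.5872, -0.1513, 0.1054]
eef_rot: [0.001, 0.997, 0.08, 0.0]
wrist_force: [2.5, -9.3, -6.4]
opening: 0.115
grasp_force: 58.5
```

play_rows(xyz=[[0,-0.5,0],[0,-1,0],[0,-1.5,0],[0,-2,0],[0,-2.5,0],[0,-3,0],[0,-3,0],[0,-3,0],[0,-3,0],[0,-3,0]], rot=[[0,0,0],[0,0,0],[0,0,0],[0,0,0],[0,0,0],[0,0,0],[0,0,0],[0,0,0],[0,0,0],[0,0,0]], grip=[0.08,0.08,0.08,0.08,0.08,0.08,0.08,0.08,0.08,0.08])

```text
time_s: 23.2
eef_pos: [0.5868, -0.1489, 0.1055]
eef_rot: [0.002, 0.997, 0.08, 0.0]
wrist_force: [3.4, -11.7, -6.9]
opening: 0.119
grasp_force: 58.5
```

```bash
python3 -c "
from h import *
bar()"
```

```text
t 23.2 y -0.2405 x 0.5556 z 0.1055 F x,y,z clamp [  1.5 -12.1  -6.9] open 0.119
```

```bash
python3 - <<'E'
from h import *
for f in('t0','s0','s6','s7'):
    c=pickle.load(open(f+'.pkl','rb')); g=cv2.cvtColor(c['color'],cv2.COLOR_RGB2GRAY).astype(np.float32)
    K=c['camera_matrix'];E=c['extrinsics']
    ys=np.arange(-232,-66,1.0);xs=np.arange(-8,13,1.0)
    XX,YY=np.meshgrid(xs,ys); W=np.array([.5658,-.0315,0])+XX[...,None]/1000*ex+YY[...,None]/1000*ey+np.array([0,0,.032])
    pc=(W-E[:3,3])@E[:3,:3]; uv=pc@K.T; uv=(uv[...,:2]/uv[...,2:]).astype(np.float32)
    pr=cv2.remap(g,uv[...,0],uv[...,1],cv2.INTER_CUBIC).mean(1)
    for nm,lo,hi in(('front',-94,-69),('back',-230,-195)):
        m=(ys>=lo)&(ys<=hi); y=ys[m];p=pr[m]
        print(f,nm,' '.join('%d'%v for v in p))
        A=np.c_[np.cos(2*np.pi*y/10),np.sin(2*np.pi*y/10),np.ones_like(y),y]; k=np.linalg.lstsq(A,p,rcond=None)[0]
        print('   amp %.1f bright-centre phase %.2f mm'%(np.hypot(k[0],k[1]),(np.arctan2(k[1],k[0])/2/np.pi*10)%10))
E
```

```text
t0 front 180 184 170 150 138 143 163 190 215 229 230 218 195 170 154 154 170 195 217 229 229 216 197 181 173 180
   amp 35.9 bright-centre phase 5.36 mm
t0 back 204 198 190 183 176 170 163 151 138 127 124 135 158 188 212 220 211 189 161 135 117 111 118 133 147 153 150 143 137 131 125 118 110 104 99 96
   amp 17.0 bright-centre phase 5.26 mm
s0 front 160 148 138 136 145 161 177 188 191 186 176 162 150 148 155 170 184 192 194 189 179 165 149 134 127 134
   amp 27.5 bright-centre phase 3.97 mm
s0 back 160 156 151 145 138 130 122 116 112 112 116 122 127 128 123 111 96 80 68 63 66 76 90 104 114 121 125 127 127 127 126 126 126 125 123 120
   amp 11.5 bright-centre phase 3.12 mm
s6 front 161 150 140 137 146 162 178 189 192 187 177 164 153 150 157 171 185 193 194 187 172 151 127 104 90 90
   amp 32.7 bright-centre phase 4.03 mm
s6 back 161 156 151 145 138 130 123 117 114 115 120 125 129 129 124 112 97 81 68 62 65 75 90 104 114 121 125 127 128 128 127 126 126 126 124 122
   amp 11.3 bright-centre phase 3.13 mm
s7 front 111 111 111 110 108 105 100 94 88 82 80 81 85 93 102 109 114 117 120 129 145 164 180 190 189 178
   amp 13.7 bright-centre phase 8.89 mm
s7 back 193 192 192 192 189 183 173 163 155 155 161 171 182 187 187 181 172 162 156 156 162 173 183 189 188 179 165 148 132 123 122 128 135 139 137 130
   amp 15.0 bright-centre phase 3.59 mm
```

play_rows(xyz=[[0,-1.5,0],[0,-3,0],[0,-4.5,0],[0,-6,0],[0,-6.5,0],[0,-6.5,2],[0,-6.5,4],[0,-6.5,5.5],[0,-6.5,6.5],[0,-6.5,6.5]], rot=[[0,0,0],[0,0,0],[0,0,0],[0,0,0],[0,0,0],[0,0,0],[0,0,0],[0,0,0],[0,0,0],[0,0,0]], grip=[0.08,0.08,0.08,0.08,0.08,0.08,0.08,0.08,0.08,0.08])

```text
time_s: 24.45
eef_pos: [0.586, -0.1436, 0.0997]
eef_rot: [0.003, 0.997, 0.08, 0.001]
wrist_force: [0.8, -14.0, -3.9]
opening: 0.117
grasp_force: 58.9
```

```bash
python3 -c "
from h import *
bar()"
```

```text
t 24.45 y -0.2351 x 0.5556 z 0.0997 F x,y,z clamp [ -1.5 -13.9  -3.9] open 0.117
```

play_rows(xyz=[[0,0,-1.5],[0,0,-3],[0,0,-3.5],[0,-0.7,-3.5],[0,-1.2,-3.5],[0,-1.2,-2.5],[0,-1.2,-1],[0,-1.2,0],[0,-1.2,1],[0,-1.2,1]], rot=[[0,0,0],[0,0,0],[0,0,0],[0,0,0],[0,0,0],[0,0,0],[0,0,0],[0,0,0],[0,0,0],[0,0,0]], grip=[0.08,0.08,0.08,0.08,0.08,0.08,0.08,0.08,0.08,0.08])

```text
time_s: 25.7
eef_pos: [0.5859, -0.1427, 0.0995]
eef_rot: [0.003, 0.997, 0.08, 0.001]
wrist_force: [-0.6, -14.6, 1.3]
opening: 0.113
grasp_force: 59.5
```

```bash
python3 -c "
from h import *
bar()"
```

```text
t 25.7 y -0.2342 x 0.5557 z 0.0995 F x,y,z clamp [ -2.9 -14.3   1.3] open 0.113
```

play_rows(xyz=[[0,0,-2],[0,0,-4],[0,0,-4.5],[0,-0.8,-4.5],[0,-1.4,-4.5],[0,-1.4,-3],[0,-1.4,-1.5],[0,-1.4,-0.5],[0,-1.4,0],[0,-1.4,0]], rot=[[0,0,0],[0,0,0],[0,0,0],[0,0,0],[0,0,0],[0,0,0],[0,0,0],[0,0,0],[0,0,0],[0,0,0]], grip=[0.08,0.08,0.08,0.08,0.08,0.08,0.08,0.08,0.08,0.08])

```text
time_s: 26.95
eef_pos: [0.5856, -0.1413, 0.0986]
eef_rot: [0.003, 0.997, 0.08, 0.001]
wrist_force: [1.3, -16.0, -5.9]
opening: 0.117
grasp_force: 58.7
```

```bash
python3 -c "
from h import *
bar()"
```

```text
t 26.95 y -0.2328 x 0.5556 z 0.0986 F x,y,z clamp [ -1.2 -16.   -5.9] open 0.117
```

The pawl has dropped past the tooth tops: z is below tooth level and the bar's weight still hangs on the gripper. I'll lower it further.

play_rows(xyz=[[0,0,0.7],[0,0,1.4],[0,0,2.1],[0,0,2.8],[0,0,3.5],[0,0,4.2],[0,0,4.9],[0,0,5.5],[0,0,5.5],[0,0,5.5]], rot=[[0,0,0],[0,0,0],[0,0,0],[0,0,0],[0,0,0],[0,0,0],[0,0,0],[0,0,0],[0,0,0],[0,0,0]], grip=[0.08,0.08,0.08,0.08,0.08,0.08,0.08,0.08,0.08,0.08])

```text
time_s: 28.2
eef_pos: [0.5856, -0.1412, 0.0932]
eef_rot: [0.003, 0.997, 0.08, 0.001]
wrist_force: [1.6, -15.5, -4.3]
opening: 0.118
grasp_force: 58.9
```

```bash
python3 -c "
from h import *
bar()"
```

```text
t 28.2 y -0.2327 x 0.5556 z 0.0932 F x,y,z clamp [ -0.9 -15.5  -4.3] open 0.118
```

play_rows(xyz=[[0,0,0.3],[0,0.5,0.6],[0,1,0.8],[0,1.5,0.8],[0,2,0.8],[0,2,0.8],[0,2,0.8],[0,2,0.8],[0,2,0.8],[0,2,0.8]], rot=[[0,0,0],[0,0,0],[0,0,0],[0,0,0],[0,0,0],[0,0,0],[0,0,0],[0,0,0],[0,0,0],[0,0,0]], grip=[0.08,0.08,0.08,0.08,0.08,0.08,0.08,0.08,0.08,0.08])

```text
time_s: 29.45
eef_pos: [0.5857, -0.1414, 0.0931]
eef_rot: [0.002, 0.997, 0.08, 0.0]
wrist_force: [-1.5, -8.0, 3.5]
opening: 0.118
grasp_force: 59.7
```

```bash
python3 -c "
from h import *
bar()"
```

```text
t 29.45 y -0.2329 x 0.5557 z 0.0931 F x,y,z clamp [-2.7 -7.7  3.5] open 0.118
```

The bar is at the bottom, 6.4 mm below tooth level. I'll release it and lift off.

play_rows(xyz=[[0,0.7,-0.4],[0,1.5,-0.4],[0,1.5,-0.4],[0,1.5,-0.4],[0,1.5,-0.4],[0,1.5,-0.4],[0,1.5,-0.4],[0,1.5,-0.4],[0,1.5,-0.4],[0,1.5,-0.4]], rot=[[0,0,0],[0,0,0],[0,0,0],[0,0,0],[0,0,0],[0,0,0],[0,0,0],[0,0,0],[0,0,0],[0,0,0]], grip=[0.08,0.08,0.15,0.2,0.25,0.3,0.4,0.5,0.5,0.5])

```text
time_s: 30.7
eef_pos: [0.5855, -0.1411, 0.0919]
eef_rot: [-0.0, 0.997, 0.08, -0.0]
wrist_force: [-0.2, 0.3, -0.1]
opening: 0.499
grasp_force: 0.0
```

play_rows(xyz=[[0,0,-4],[0,0,-12],[0,0,-25],[0,0,-45],[0,0,-65],[0,0,-90],[0,0,-115],[0,0,-140],[0,0,-160],[0,0,-170]], rot=[[0,0,0],[0,0,0],[0,0,0],[0,0,0],[0,0,0],[0,0,0],[0,0,0],[0,0,0],[0,0,0],[0,0,0]], grip=[0.5,0.5,0.5,0.5,0.5,0.5,0.5,0.5,0.5,0.5])

```text
time_s: 31.95
eef_pos: [0.5861, -0.1413, 0.2646]
eef_rot: [0.001, 0.997, 0.08, 0.001]
wrist_force: [0.2, -0.4, -0.7]
opening: 0.505
grasp_force: 0.0
```

```bash
python3 - <<'E'
from h import *
bar()
for n in('scene','top'):
    c=grab(n,n[0]+'8');P=pts(c);h=cv2.cvtColor(c['color'],cv2.COLOR_RGB2HSV).astype(int);H,S,V=h[...,0],h[...,1],h[...,2]
    q=P-np.array([.5658,-.0315,0]);X=q@ex*1000;Y=q@ey*1000
    m=((H<8)|(H>172))&(S>140)&(P[...,2]>.08)&(P[...,2]<.13)&(abs(X)<40)&(Y<-70)&(Y>-160)
    if m.sum(): print(n,'bar',m.sum(),'Y',np.median(Y[m]).round(1),'z',np.percentile(P[...,2][m],[20,50,80]).round(4))
    if n=='scene': cv2.imwrite('pics/c8.png',cv2.resize(c['color'][120:230,90:240,::-1],(780,572),interpolation=cv2.INTER_CUBIC))
E
```

```text
t 31.95 y -0.2329 x 0.5561 z 0.2646 F x,y,z clamp [ 0.1 -0.5 -0.7] open 0.505
scene bar 96 Y -109.5 z [0.095  0.0971 0.0989]
```

View pics/c8.png

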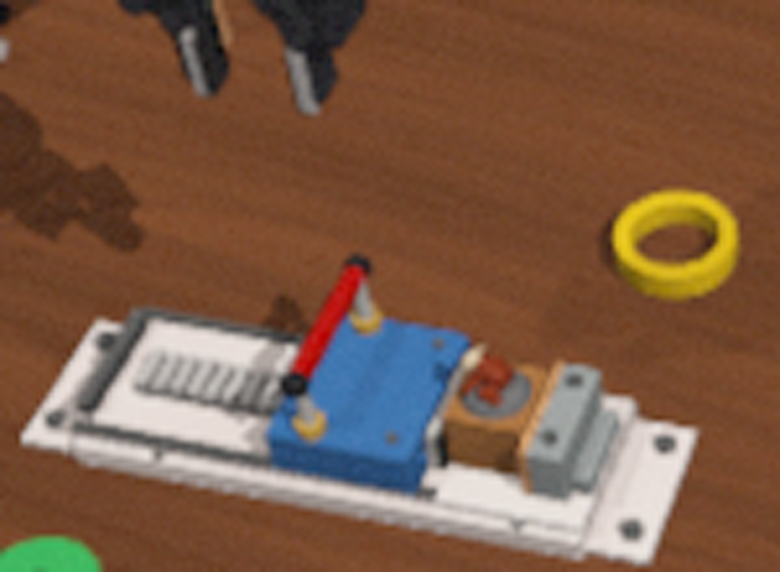

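The scene crop shows the block held between the pad and the cork, and the bar low (its top went from 0.1035 to 0.097 m). The gripper is clear, so I'm handing in.

```bash
python3 -c "
from bench import ctrl
print(ctrl.hand_in())"
```

```text
the job is handed in; nothing more can be done
None
```

The job is handed in, with no verdict returned: the beast's block stands square against the cork jaw, held by the pad with the pawl fully down, but the pad is pressed about 10 of its 14 mm because the only other notch in range would barely have pressed it.

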